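# Slide the squat tankard up onto the bar mat

## Task

Slide the squat pewter tankard across the tile, up over the bevelled edge of the rubber bar mat and into the middle of the mat, and leave it standing upright there. Push it rather than lifting it, and leave the tall tankard where it stands.

Things in the scene. Friction and masses are not known exactly. Their poses are not given: they have to be found in the camera images.
- squat_tankard: Shorter of two round pewter tankards, loose on the tile left or right of the mat: 78 mm high, 80 mm across the rim, 78 just above its flat 72 mm foot, about 0.4 kg. Origin: centre of underside; z up; x along its handle, which reaches 67 mm from the axis at heights 15 to 66 mm and starts pointing away from the robot within 17 degrees. Slides upright if pushed below 45 mm height.
- bar_mat: Square black rubber mat fixed on the tile between the tankards: 200 mm square at the foot, 10 mm thick, each edge a shallow ramp 30 mm wide, flat top 140 mm square. Origin: centre of underside, at tile height 0; x, y square to its edges, turned up to 17 degrees. Small bottles 125 mm high and an opener lie beyond it from the robot, over 150 mm from its centre.
- tall_tankard: Taller pewter tankard, a bystander on the other side of the mat: 150 mm high, 80 mm across, about 0.6 kg, its handle reaching 67 mm from the axis and pointing roughly away from the robot. Origin: centre of underside; z up, x along its handle.
There are look-alikes about, which are no part of the job. What is shaped like the squat_tankard but purple is not meant.

How it is judged:
By the outcome, as a careful person would: the job done as asked, in the order asked, and still so for the second after the job is handed in, with the robot touching nothing.
It also fails if it takes over 43 s, if anything falls off the work surface, if the arm or the gripper's body presses on something with over 40 N, if the wrist force passes 120 N, or if a joint passes its speed limit or range.

## Robot

A 6-joint arm with a two-finger parallel gripper is mounted at the origin on the work surface. World frame = base frame: x ahead of the robot, y to its left, z up, the work surface at z = 0. Lengths are in m, angles in rad, forces in N, time in s.
With the tool pointing down it reaches from about 0.425 to 0.95 m from the base axis. Payload 3.5 kg.
Tool frame: the origin (TCP) lies midway between the tips of the shut fingers; the grasp point (between the pads) lies 19 mm behind it; z points along the fingers, y is the line along which they close (so a half turn about z gives the same grasp; the last joint's range is limited). The gripper opens to 85 mm and grips with 20 to 120 N. Pads are 22 mm wide; open, the fingers measure 114 mm over their backs; the gripper's body (76 mm by 85 mm) begins 54 mm behind the grasp point. The pads swing forward as they close: fully open they stand 13 mm farther back than shut.
Start: joints at [-1.457, 0.286, 1.577, -0, 1.279, -0.15], TCP at [0.176, -0.652, 0.194] pointing down, gripper open.
Joint ranges: [-2.77, 2.77], [-0.9, 2.22], [0.21, 2.48], [-1.53, 4.67], [0.24, 2.81], [-2.84, 2.84]. Speed limits (rad/s): [2.79, 2.79, 3.14, 3.14, 3.14, 3.14].

## Interface

Orientations are given as a unit quaternion [x, y, z, w].
In Python, from plant import ctrl, cams, order gives the robot as it stands.
- The arm moves only by the tool move_arm, never from a script. Its argument "plan" is one flat list of numbers, 7 for each row, row after row: the shift along the world's x, y, z in mm, then the turn, a rotation vector about the world's x, y, z in degrees, then the finger opening in mm, from 0 to 85.4. A call has 1 to 12 rows; each row shifts and turns the commanded pose from where the row before left it; what a row does not reach is not made up. A row lasts 1/10 s, in which the tool goes at most 50 mm and 8.59 degrees, less where a joint would pass 70% of its speed; a pose out of reach is approached as far as the arm can. A call is refused whole if a number of a shift passes 50 or a number of a turn 8.59, either way. A call with a gripper value outside its range is refused whole. The fingers move at their own pace and stop on an object; "newtons" is the grip in N (left out, the last holds). Time passes only in rows, so rows that do not move let the fingers close. It gives the time, the measured TCP pose, the force, the opening and the grip force at its end, in the units of the state.
- ctrl.get_state(): the state, without advancing time (a new reading comes with each control period).
- cams.read_camera(name): name is "scene" or "side" or "wrist"; returns a dict with "color" (420x560x3 uint8, red, green, blue), "fov_y" (degrees; the focal length in pixels is half the picture's height over the tangent of half this angle, whatever the lens; pixels are square), "cx", "cy" (the principal point, pixels), "k1" (the pictures are not rectified: a ray, as slopes to the right and down, at radius r is drawn at 1 + k1 r^2 times it, then the intrinsics apply), "origin" and "orientation" of the camera in the world; the wrist camera has in their place "T_tool_cam" (4x4, takes a point from camera to tool coordinates, whose origin is the TCP and whose axes are the flange's). Camera axes: x right, y up, looking along -z (the intrinsics and any distortion apply to the point x, -y, -z); pixel columns grow to the right and rows downward; lengths in m; the calibration is good to about 2 mm. A picture is of the moment at which its call begins: read the wrist's pose just before it. There is no depth.
- order.sign_off(): hands the job in; it is judged then, once.
The state is a dict: "time": time; "qpos": joint angles; "dq": joint speeds; "joint_efforts": joint torques, N m; "eef_pos": TCP position; "tcp_rot": TCP orientation; "contact_force": force on the tool from outside, world axes, zero at the start; "wrist_torque": the same for the moment, N m; "opening": opening from 0.0 (shut) to 1.0 (fully open); "finger_force": force on a finger pad.
Only numpy, scipy, OpenCV 4.12 (cv2) and the standard library are available. Lean on these libraries where they do the work, as an engineer would, in place of code of your own. Each camera call takes 0.05 s, during which the arm holds its last target. There are 200 camera calls.

## Working session

There is one attempt and no reset: what is moved stays moved. The work goes in short steps, Python scripts to look and compute and a tool call to move; the robot and the scene stay as the last step left them, time stands still between calls to the robot, and variables do not carry over. Pictures are saved under pics/ and viewed, at most 10 in all, crops included, and the job is handed in when it is done.

Besides the shell and the picture viewer there is one more tool, called by a JSON object that holds its "op" and its "data", one argument or row to a line. move_arm: Moves the arm, as the interface text tells. Its arguments: {"type":"object","properties":{"plan":{"type":"array","items":{"type":"number"}},"newtons":{"type":"number"}},"required":["plan"]}

```bash
mkdir -p pics
cat > h.py <<'E'
import numpy as np, cv2
from scipy.spatial.transform import Rotation as R
from plant import ctrl,cams,order
def cam(n):
    s=ctrl.get_state(); c=cams.read_camera(n)
    if n=="wrist":
        T=np.eye(4);T[:3,:3]=R.from_quat(s["tcp_rot"]).as_matrix();T[:3,3]=s["eef_pos"]
        T=T@np.array(c["T_tool_cam"]);c["o"]=T[:3,3];c["R"]=T[:3,:3]
    else:
        c["o"]=np.array(c["origin"]);q=np.array(c["orientation"]);c["R"]=R.from_quat(q).as_matrix() if q.size==4 else q.reshape(3,3)
    c["f"]=210/np.tan(np.radians(c["fov_y"])/2)
    return c
def ray(c,u,v):
    K=np.array([[c["f"],0,c["cx"]],[0,c["f"],c["cy"]],[0,0,1]])
    p=cv2.undistortPoints(np.array([[[u,v]]],float),K,np.array([c["k1"],0,0,0.]))[0,0]
    return c["R"]@np.array([p[0],-p[1],-1])
def onz(c,u,v,z):
    d=ray(c,u,v);return c["o"]+d*(z-c["o"][2])/d[2]
def proj(c,P):
    q=c["R"].T@(np.array(P)-c["o"]);a=np.array([q[0],-q[1]])/-q[2];a=a*(1+c["k1"]*(a@a))
    return a*c["f"]+[c["cx"],c["cy"]]
def save(c,n): cv2.imwrite("pics/"+n,c["color"][:,:,::-1])
E
python3 - <<'E'
from h import *
a=cam("scene");b=cam("side");save(a,"s1.png");save(b,"d1.png")
for c in(a,b):print(c["o"].round(3),c["R"].round(2).tolist(),c["f"],c["k1"])
E
```

```text
[1.143 0.177 0.768] [[-0.4, -0.67, 0.63], [0.92, -0.3, 0.27], [0.01, 0.68, 0.73]] 450.323372199665 -0.11357206130934533
[0.229 0.698 0.897] [[-0.94, 0.25, -0.25], [-0.35, -0.66, 0.66], [0.0, 0.71, 0.71]] 512.2460635655186 -0.039144418527726384
```

View pics/s1.png

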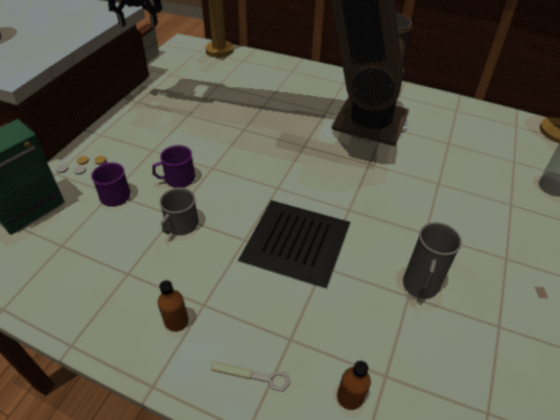

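View pics/d1.png

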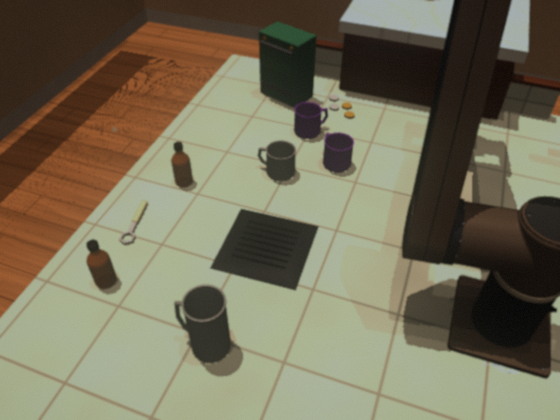

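Scene view: the candidates are the grey mug at (180,213), the purple mug at (178,165) and the purple mug at (111,184). The grey mug (side view 281,160) fits, being pewter, short and next to the mat. The tall tankard is at (432,260) and the mat at (296,241). I'll confirm with a crop and measure.

Run:
```python
from h import *
a=cam("scene");b=cam("side")
ca=cv2.resize(a["color"][140:300,90:360],None,fx=2.9,fy=2.9)[:,:,::-1];ca=cv2.resize(ca,(780,300*780//507))[:300*780//507]
x=cv2.resize(a["color"][140:300,90:360,::-1],(540,320));y=cv2.resize(b["color"][100:290,200:370,::-1],(250,280))
im=np.zeros((320,792,3),np.uint8);im[:,:540]=x;im[:280,541:791]=y;cv2.imwrite("pics/c1.png",im)
# mat: dark low-saturation blob, corners
for c,s in((a,(296,241)),(b,(266,247))):
    g=c["color"].max(2);m=(g<75).astype(np.uint8);m=cv2.morphologyEx(m,cv2.MORPH_CLOSE,np.ones((9,9)))
    n,l=cv2.connectedComponents(m);k=(l==l[s[1],s[0]]).astype(np.uint8)
    k=cv2.morphologyEx(k,cv2.MORPH_OPEN,np.ones((15,15)))
    cn=max(cv2.findContours(k,0,2)[0],key=cv2.contourArea)
    P=np.array([onz(c,*p[0],0)[:2] for p in cn]);r=cv2.minAreaRect((P*1000).astype(np.float32))
    print("mat",k.sum(),r)
def tri(p,q):
    d,e=ray(a,*p),ray(b,*q);A=np.c_[d,-e];t=np.linalg.lstsq(A,b["o"]-a["o"],rcond=None)[0]
    u,w=a["o"]+d*t[0],b["o"]+e*t[1];return ((u+w)/2).round(3),np.linalg.norm(u-w).round(4)
# rim centres, rough
for n,p,q,h in(("squat",(179,201),(281,150),.078),("tall",(438,238),(205,301),.15),("purA",(177,155),(339,143),.078),("purB",(110,174),(308,112),.078)):
    print(n,tri(p,q),onz(a,*p,h)[:2].round(3),onz(b,*q,h)[:2].round(3))
```

```text
mat 5902 ((525.7650756835938, -31.21263885498047), (197.78936767578125, 198.21072387695312), 2.895691394805908)
mat 5200 ((524.5365600585938, -30.53368377685547), (195.50555419921875, 194.91830444335938), 2.9390223026275635)
squat (array([ 0.583, -0.289,  0.074]), np.float64(0.0041)) [ 0.588 -0.284] [ 0.581 -0.287]
tall (array([0.531, 0.247, 0.146]), np.float64(0.0014)) [0.536 0.247] [0.529 0.249]
purA (array([ 0.45 , -0.376,  0.073]), np.float64(0.0018)) [ 0.454 -0.373] [ 0.449 -0.368]
purB (array([ 0.572, -0.487,  0.071]), np.float64(0.0013)) [ 0.577 -0.481] [ 0.569 -0.476]
```

View pics/c1.png

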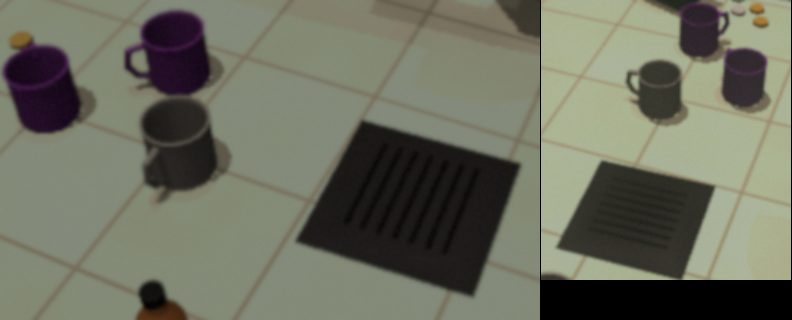

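The crop confirms it: the grey squat mug in the middle (crop 178,140), with both purple ones being look-alikes. Its handle points down-left, i.e. +x and slightly −y. Next I plan the pushing pose: fingers about 30 mm apart as a cradle, tips tilted forward so that contact stays low.

```bash
cat > plan.py <<'E'
from h import *
T=np.array([.584,-.286]);M=np.array([.525,-.031]);d=(M-T)/np.linalg.norm(M-T);tl=np.radians(20)
z=np.r_[d*np.sin(tl),-np.cos(tl)];y=np.array([d[1],-d[0],0]);
def target(Rc):
    best=None
    for s in(1,-1):
        Rt=np.c_[np.cross(s*y,z),s*y,z];rv=(R.from_matrix(Rt)*Rc.inv()).as_rotvec(degrees=True)
        if best is None or np.linalg.norm(rv)<np.linalg.norm(best):best=rv
    return best
E
python3 - <<'E'
from plan import *
a=cam("scene");b=cam("side");s=ctrl.get_state();Rc=R.from_quat(s["tcp_rot"])
print("R",Rc.as_matrix().round(2).tolist(),"d",d.round(3),"rotvec",target(Rc).round(1),s["time"])
print("handle",onz(a,166,224,.04)[:2].round(3),onz(b,262,154,.04)[:2].round(3))
print("box",onz(b,295,100,0).round(3),onz(a,30,225,0).round(3))
P=np.r_[T-d*.085,.2];print("hover delta mm",((P-s["eef_pos"])*1000).round())
E
```

```text
R [[0.97, 0.26, -0.0], [0.26, -0.97, 0.0], [0.0, -0.0, -1.0]] d [-0.225  0.974] rotvec [ 18.9 -11.4  86.9] 0.3
handle [ 0.631 -0.298] [ 0.639 -0.299]
box [ 0.66  -0.637  0.   ] [ 0.739 -0.622  0.   ]
hover delta mm [427. 283.   7.]
```

{"op": "move_arm", "data": {
  "plan": [20, 14, 1, 1.6, -0.95, 7.24, 30, 20, 14, 1, 1.6, -0.95, 7.24, 30, 20, 14, 1, 1.6, -0.95, 7.24, 30, 20, 14, 1, 1.6, -0.95, 7.24, 30, 20, 14, 1, 1.6, -0.95, 7.24, 30, 20, 14, 1, 1.6, -0.95, 7.24, 30, 20, 14, 1, 1.6, -0.95, 7.24, 30, 20, 14, 1, 1.6, -0.95, 7.24, 30, 20, 14, 0, 1.6, -0.95, 7.24, 30, 20, 14, 0, 1.6, -0.95, 7.24, 30, 20, 14, 0, 1.6, -0.95, 7.24, 30, 20, 14, 0, 1.6, -0.95, 7.24, 30]
}}

```text
time: 1.5
eef_pos: [0.4167, -0.4831, 0.2015]
tcp_rot: [0.611, 0.772, 0.109, -0.138]
contact_force: [-0.1, 0.1, 0.1]
opening: 0.352
finger_force: 0.0
```

Run:
```python
from plan import *
s=ctrl.get_state();Rc=R.from_quat(s["tcp_rot"])
print(s["eef_pos"],np.round(s["qpos"],2),target(Rc).round(1),((np.r_[T-d*.085,.2]-s["eef_pos"])*1000).round())
```

```text
[ 0.41667543 -0.48313725  0.20151603] [-1.06  0.41  1.44  0.09  1.64 -1.3 ] [-0.3 -0.1 -0.3] [186. 114.  -2.]
```

{"op": "move_arm", "data": {
  "plan": [31, 19, 0, 0, 0, 0, 30, 31, 19, 0, 0, 0, 0, 30, 31, 19, 0, 0, 0, 0, 30, 31, 19, 0, 0, 0, 0, 30, 31, 19, 0, 0, 0, 0, 30, 31, 19, 0, 0, 0, 0, 30, 0, 0, -30, 0, 0, 0, 30, 0, 0, -30, 0, 0, 0, 30, 0, 0, -20, 0, 0, 0, 30, 0, 0, -10, 0, 0, 0, 30]
}}

```text
time: 2.5
eef_pos: [0.6009, -0.3687, 0.1084]
tcp_rot: [0.613, 0.77, 0.109, -0.14]
contact_force: [-0.1, 0.3, -0.4]
opening: 0.351
finger_force: 0.0
```

Run:
```python
from plan import *
a=cam("scene");b=cam("side");s=ctrl.get_state()
x=cv2.resize(a["color"][80:300,60:360,::-1],(409,300));y=cv2.resize(b["color"][60:280,200:480,::-1],(382,300))
cv2.imwrite("pics/c2.png",np.hstack([x,y]));print(s["eef_pos"],((T-s["eef_pos"][:2])*1000).round())
```

```text
[ 0.60103227 -0.36917181  0.10957806] [-17.  83.]
```

View pics/c2.png

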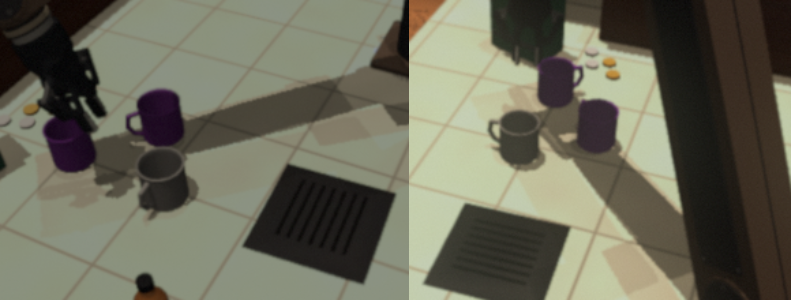

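The gripper is seen at (85,90) in the left half and (527,30) in the right. I'll check the TCP projection against that before going down.

Run:
```python
from plan import *
a=cam("scene");b=cam("side");s=ctrl.get_state();p=np.array(s["eef_pos"])
u=proj(a,p);v=proj(b,p)
print((u-[60,80])*409/300,(v-[200,60])*[382/280,300/220]+[409,0])
```

```text
[108.25253868 139.69377675] [524.02976567  81.161534  ]
```

{"op": "move_arm", "data": {
  "plan": [0, 0, -20, 0, 0, 0, 30, 0, 0, -20, 0, 0, 0, 30, 0, 0, -20, 0, 0, 0, 30, 0, 0, -15, 0, 0, 0, 30, 0, 0, -10, 0, 0, 0, 30, 0, 0, 0, 0, 0, 0, 30]
}}

```text
time: 3.3
eef_pos: [0.6008, -0.3685, 0.0236]
tcp_rot: [0.613, 0.77, 0.109, -0.14]
contact_force: [-0.4, 0.2, -0.1]
opening: 0.347
finger_force: 0.0
```

Run:
```python
from plan import *
a=cam("scene");b=cam("side");s=ctrl.get_state();p=np.array(s["eef_pos"])
x=cv2.resize(a["color"][130:270,70:260,::-1],(407,300));y=cv2.resize(b["color"][70:220,200:390,::-1],(380,300))
cv2.imwrite("pics/c3.png",np.hstack([x,y]));print(p,((T-p[:2])*1000).round(),((proj(a,p)-[70,130])*407/190).round(),((proj(b,p)-[200,70])*2+[407,0]).round())
```

```text
[ 0.602206   -0.36972251  0.02661082] [-18.  84.] [166. 172.] [575. 151.]
```

View pics/c3.png

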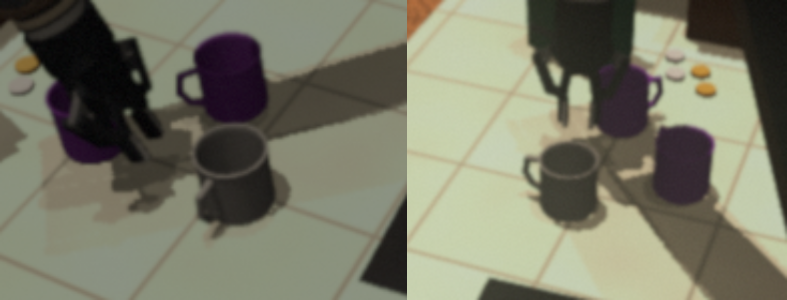

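Run:
```python
from plan import *
a=cam("scene");b=cam("side");s=ctrl.get_state()
def tri(p,q):
    e,f=ray(a,*p),ray(b,*q);t=np.linalg.lstsq(np.c_[e,-f],b["o"]-a["o"],rcond=None)[0]
    return (a["o"]+e*t[0]).round(3),(b["o"]+f*t[1]).round(3)
print(tri((139,199),(286.5,133)),s["eef_pos"])
g=np.hstack([cv2.resize(np.clip(a["color"][170:230,110:190,::-1]*2.0,0,255).astype(np.uint8),(400,300)),cv2.resize(np.clip(b["color"][100:160,250:330,::-1]*2.0,0,255).astype(np.uint8),(400,300))])
cv2.imwrite("pics/c4.png",g)
```

```text
(array([ 0.602, -0.386,  0.056]), array([ 0.601, -0.387,  0.058])) [ 0.60279692 -0.37027222  0.02795377]
```

View pics/c4.png

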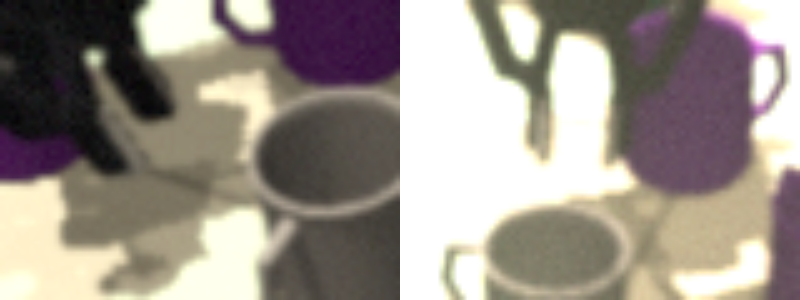

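Both views put the fingertips at z≈57 mm, about 30 mm above the TCP reading (scene ends 134,204 and 142,193; side ends 278,132 and 291,133). I'll go lower with care.

{"op": "move_arm", "data": {
  "plan": [0, 0, -5, 0, 0, 0, 30, 0, 0, -5, 0, 0, 0, 30, 0, 0, -5, 0, 0, 0, 30, 0, 0, -3, 0, 0, 0, 30, 0, 0, 0, 0, 0, 0, 30]
}}

```text
time: 4.0
eef_pos: [0.6015, -0.3691, 0.0075]
tcp_rot: [0.613, 0.77, 0.109, -0.139]
contact_force: [-0.1, 0.1, 0.6]
opening: 0.352
finger_force: 0.0
```

Run:
```python
from plan import *
a=cam("scene");b=cam("side")
for i in range(4): print(np.round(ctrl.get_state()["eef_pos"],4))
p=np.array(ctrl.get_state()["eef_pos"]);print(ctrl.get_state()["qpos"],ctrl.get_state()["contact_force"])
w=cam("wrist")
g=np.hstack([cv2.resize(np.clip(x*1.6,0,255).astype(np.uint8),(s,300)) for x,s in((a["color"][170:230,110:180,::-1],260),(b["color"][100:160,250:310,::-1],240),(w["color"][...,::-1],300))])
cv2.imwrite("pics/c5.png",g)
```

```text
[ 0.602  -0.3696  0.0084]
[ 0.602  -0.3696  0.0084]
[ 0.602  -0.3696  0.0084]
[ 0.602  -0.3696  0.0084]
[-0.77089641  0.70081743  1.38762767  0.19169371  1.35828026 -1.06693177] [-0.25466253 -0.38284412 -0.53929455]
```

View pics/c5.png

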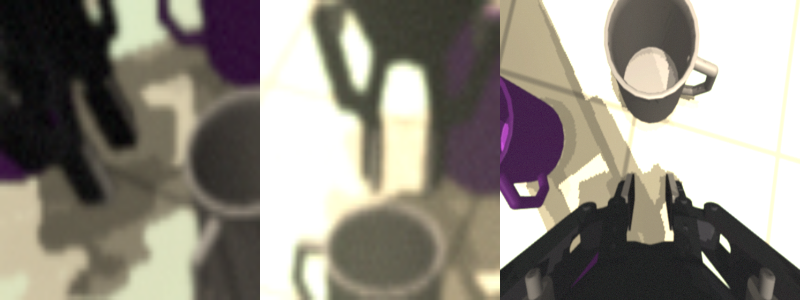

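Wrist view: the mug is straight ahead of the two tips (midline x≈650, mug axis ≈652), and the tips are low and clear of everything. Pushing starts now.

{"op": "move_arm", "data": {
  "plan": [-2.2, 9.7, 0, 0, 0, 0, 30, -2.2, 9.7, 0, 0, 0, 0, 30, -2.2, 9.7, 0, 0, 0, 0, 30, -2.2, 9.7, 0, 0, 0, 0, 30, -2.2, 9.7, 0, 0, 0, 0, 30, -2.2, 9.7, 0, 0, 0, 0, 30, -2.2, 9.7, 0, 0, 0, 0, 30, -2.2, 9.7, 0, 0, 0, 0, 30, -2.2, 9.7, 0, 0, 0, 0, 30, -2.2, 9.7, 0, 0, 0, 0, 30]
}}

```text
time: 5.15
eef_pos: [0.5799, -0.2721, 0.0087]
tcp_rot: [0.613, 0.77, 0.109, -0.138]
contact_force: [0.8, -2.8, 1.2]
opening: 0.355
finger_force: 1.5
```

Run:
```python
from plan import *
a=cam("scene");b=cam("side");s=ctrl.get_state();print(s["eef_pos"],s["contact_force"],s["opening"])
w=cam("wrist")
g=np.hstack([cv2.resize(x,(z,300)) for x,z in((a["color"][150:290,130:330,::-1],340),(b["color"][80:280,220:350,::-1],195),(w["color"][...,::-1],260))])
cv2.imwrite("pics/c6.png",g)
```

```text
[ 0.57947741 -0.27041751  0.00854304] [-0.32411285  0.27887349  0.34153756] 0.3528191413953019
```

View pics/c6.png

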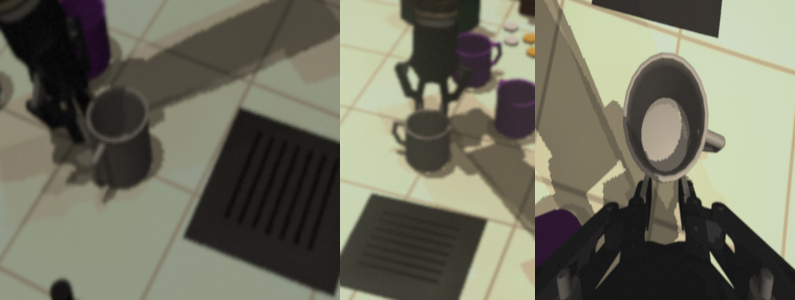

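The mug is in contact, upright and moving (rim at scene px 199,205 and side px 279,161). I'll locate it and work out the remaining way.

Run:
```python
from plan import *
a=cam("scene");b=cam("side");s=ctrl.get_state();p=np.array(s["eef_pos"])[:2]
for m in(onz(a,199.4,205,.078)[:2],onz(b,278.7,161,.078)[:2]):
    r=m-p;print(m.round(3),"ahead",(r@d).round(3),"lateral",(r@y[:2]).round(3),"left",((M-m)@d).round(3),((M-m)@y[:2]).round(3))
```

```text
[ 0.581 -0.237] ahead 0.034 lateral 0.009 left 0.213 -0.008
[ 0.571 -0.243] ahead 0.03 lateral -0.002 left 0.217 0.003
```

{"op": "move_arm", "data": {
  "plan": [-2.2, 9.7, 0, 0, 0, 0, 30, -2.2, 9.7, 0, 0, 0, 0, 30, -2.2, 9.7, 0, 0, 0, 0, 30, -2.2, 9.7, 0, 0, 0, 0, 30, -2.2, 9.7, 0, 0, 0, 0, 30, -2.2, 9.7, 0, 0, 0, 0, 30, -2.2, 9.7, 0, 0, 0, 0, 30, -1.3, 6, 0, 0, 0, 0, 30, -1.3, 6, 0, 0, 0, 0, 30, -1.3, 6, 0, 0, 0, 0, 30, -1.3, 6, 0, 0, 0, 0, 30, -1.3, 6, 0, 0, 0, 0, 30]
}}

```text
time: 6.6
eef_pos: [0.5591, -0.1759, 0.0097]
tcp_rot: [0.613, 0.771, 0.108, -0.136]
contact_force: [0.8, -8.4, 4.2]
opening: 0.349
finger_force: 3.8
```

{"op": "move_arm", "data": {
  "plan": [-1.3, 6, 1, 0, 0, 0, 30, -1.3, 6, 1, 0, 0, 0, 30, -1.3, 6, 1, 0, 0, 0, 30, -1.3, 6, 1, 0, 0, 0, 30, -1.3, 6, 1, 0, 0, 0, 30, -1.3, 6, 1, 0, 0, 0, 30, -1.3, 6, 1, 0, 0, 0, 30, -1.3, 6, 1, 0, 0, 0, 30, -1.3, 6, 0, 0, 0, 0, 30, -1.3, 6, 0, 0, 0, 0, 30]
}}

```text
time: 7.6
eef_pos: [0.545, -0.1142, 0.0166]
tcp_rot: [0.613, 0.77, 0.109, -0.138]
contact_force: [1.5, -1.9, -0.3]
opening: 0.351
finger_force: 1.5
```

Run:
```python
from plan import *
a=cam("scene");b=cam("side");s=ctrl.get_state();print(s["eef_pos"],s["contact_force"],s["opening"])
w=cam("wrist")
g=np.hstack([cv2.resize(x,(z,300)) for x,z in((a["color"][150:290,170:370,::-1],340),(b["color"][130:290,200:330,::-1],244),(w["color"][...,::-1],200))])
cv2.imwrite("pics/c7.png",g)
```

```text
[ 0.54454654 -0.11350741  0.01638696] [ 0.4868893  -1.9537482  -1.14167943] 0.35341277858286924
```

View pics/c7.png

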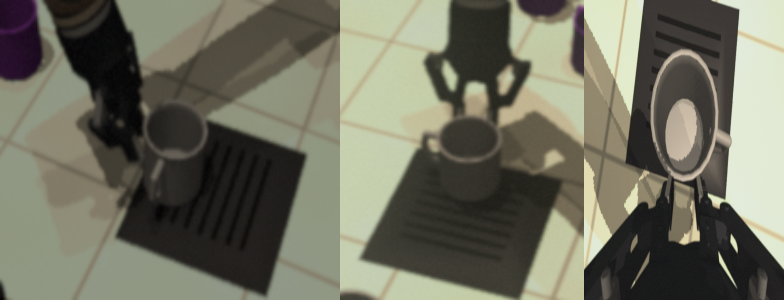

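The mug is upright on the mat (rim at scene px 273.5,210.7 and side px 269,206).

Run:
```python
from plan import *
a=cam("scene");b=cam("side");s=ctrl.get_state();p=np.array(s["eef_pos"])[:2]
for m in(onz(a,273.5,210.7,.087)[:2],onz(b,269.3,205.7,.087)[:2]):
    r=m-p;print(m.round(3),"ahead",(r@d).round(3),"lateral",(r@y[:2]).round(3),"left",((M-m)@d).round(3),((M-m)@y[:2]).round(3))
```

```text
[ 0.539 -0.081] ahead 0.034 lateral 0.002 left 0.052 -0.003
[ 0.533 -0.076] ahead 0.04 lateral -0.003 left 0.045 0.003
```

{"op": "move_arm", "data": {
  "plan": [-1.3, 6, 0, 0, 0, 0, 30, -1.3, 6, 0, 0, 0, 0, 30, -1.3, 6, 0, 0, 0, 0, 30, -1.3, 6, 0, 0, 0, 0, 30, -1.3, 6, 0, 0, 0, 0, 30, -1.2, 5, 0, 0, 0, 0, 30, -1.2, 5, 0, 0, 0, 0, 30, -1, 4, 0, 0, 0, 0, 30, -0.7, 3, 0, 0, 0, 0, 30, 0, 1, 0, 0, 0, 0, 30, 0, 0, 0, 0, 0, 0, 30]
}}

```text
time: 8.95
eef_pos: [0.5344, -0.0665, 0.0165]
tcp_rot: [0.613, 0.77, 0.109, -0.138]
contact_force: [-0.1, -1.4, -2.0]
opening: 0.353
finger_force: 0.9
```

{"op": "move_arm", "data": {
  "plan": [1, -4, 0, 0, 0, 0, 30, 2, -10, 0, 0, 0, 0, 30, 4, -18, 0, 0, 0, 0, 30, 4, -18, 0, 0, 0, 0, 30, 3, -14, 0, 0, 0, 0, 30, 0, 0, 0, 0, 0, 0, 30]
}}

```text
time: 9.55
eef_pos: [0.5495, -0.1336, 0.0169]
tcp_rot: [0.614, 0.77, 0.109, -0.137]
contact_force: [-0.0, 0.5, 0.4]
opening: 0.348
finger_force: 0.0
```

Run:
```python
from plan import *
a=cam("scene");b=cam("side");s=ctrl.get_state();print(s["eef_pos"],s["contact_force"])
g=np.hstack([cv2.resize(x,(z,400)) for x,z in((a["color"][170:290,230:350,::-1],400),(b["color"][180:290,210:320,::-1],400))])
cv2.imwrite("pics/c8.png",g)
```

```text
[ 0.54849911 -0.13131523  0.01647768] [0.54814831 0.77695958 0.01997904]
```

View pics/c8.png

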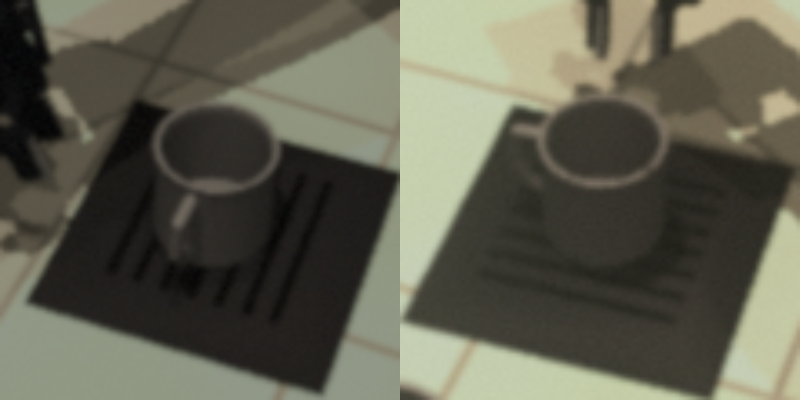

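The mug stands upright on the mat, and the fingers are clear of it (rim at scene px 295,214 and side px 266,219).

Run:
```python
from plan import *
a=cam("scene");b=cam("side")
for m in(onz(a,295.1,214.1,.088)[:2],onz(b,266.4,218.8,.088)[:2]):print(m.round(4),((M-m)@d).round(4),((M-m)@y[:2]).round(4))
```

```text
[ 0.5307 -0.0353] 0.0055 -0.0046
[ 0.5234 -0.034 ] 0.0026 0.0022
```

It is centred to within about 5 mm. Retracting now.

{"op": "move_arm", "data": {
  "plan": [3, -12, 15, 0, 0, 0, 30, 3, -12, 30, 0, 0, 0, 30, 0, 0, 35, 0, 0, 0, 30, 0, 0, 35, 0, 0, 0, 30, 0, 0, 35, 0, 0, 0, 30, 0, 0, 20, 0, 0, 0, 30, 0, 0, 0, 0, 0, 0, 30, 0, 0, 0, 0, 0, 0, 30]
}}

```text
time: 10.55
eef_pos: [0.5542, -0.1541, 0.186]
tcp_rot: [0.613, 0.771, 0.109, -0.138]
contact_force: [0.0, 0.8, -0.7]
opening: 0.348
finger_force: 0.0
```

```bash
python3 -c "
from plant import order
print(order.sign_off())"
```

```text
the job is handed in; nothing more can be done
None
```

The squat pewter tankard was pushed up onto the mat and stands upright within about 5 mm of its centre by camera measurement; the arm never went near the tall tankard, and the job was handed in at about 10.6 s.

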